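# Kit the long guide shaft by way of the V-blocks

### The job

First slide the kit tray's divider so that the bay nearer the robot is long enough for the longest guide shaft, while the hex spacer keeps room to lie flat in the other bay. Then draw that shaft out of the slanted rack by its upper end, set it down level in the pair of V-blocks with its middle over the gap, let go, take it again across its middle so that it balances, and lay it flat in the long bay. Do not drop it or jam the spacer with the divider, and leave the other shafts and the things on the bench where they are.

Things in the scene. Friction and masses are not known exactly. Their poses are not given: they have to be found in the camera images.
- shaft_center (a point): Centre of the long guide shaft: a loose plain aluminium rod, 16 mm in diameter, 200 mm long, 0.08 to 0.15 kg. Its x axis runs along the shaft; at the start +x points to its lower end, 50 degrees below level and away from the robot. It stands in one of the rack's three tubes and sticks out of the mouth by 77 mm (the two shorter shafts of the same diameter stick out by 5 to 19 mm only). It must be drawn about 125 mm along its axis to be free of the tube.
- rack: Fixed slanted rack of grey sheet steel on a 150 x 150 mm foot; origin at the centre of the underside. Three square steel tubes, 20 mm clear inside, 25 mm outside, 125 mm long, side by side at 46 mm pitch along the rack's y; they rise towards the rack's -x (to the robot) at 50 degrees above level, mouths centred at x = -40 mm, z = 112 mm; the cheeks end lower. Which tube holds which shaft varies.
- short_a_center (a point): Centre of a shorter shaft in the rack, 142 mm long, 16 mm in diameter, x axis along it. Leave it.
- short_b_center (a point): Centre of another shorter shaft in the rack, 128 mm long, 16 mm in diameter, x axis along it. Leave it.
- vblocks: Fixed matched pair of steel V-blocks on a dark 124 x 64 x 8 mm base plate; origin at the centre of the plate's underside. The Vs run along its x axis (roughly away from the robot). Each block is 20 mm long in x, 50 mm wide in y, its top 53 mm above the bench; the blocks stand at x = 26 to 46 mm and -46 to -26 mm, with a clear 52 mm gap between them for the fingers. Each 90 degree V is 30 mm wide at the top and 15 mm deep.
- vblocks_rest (a point): Where the centre of the shaft's axis comes to lie when it rests in both Vs, centred over the gap: 49 mm above the bench. x along the Vs.
- tray: Fixed long kit tray of grey plastic, outside 328 x 106 x 45 mm, inside 320 x 98 mm, walls and floor 4 mm; origin at the centre of its underside, x along its length (roughly away from the robot). The long bay is the one at its -x end (nearer the robot), the spacer's bay the one at its +x end. A shaft lying on the floor has its axis 12 mm above the origin.
- divider (a joint): Position of the divider along the tray's +x, in m. The bay at the -x end is (110 mm + joint value) long, the other one (206 mm - joint value); at the start 0 to 0.035 (bay 110 to 145 mm). It slides stiffly (about 2 N) between -0.02 and 0.18 and stays where it is left. The 200 mm shaft needs a value of 0.093 or more, the 50 mm spacer one of 0.152 or less.
- divider_tab (a point): Centre of the divider's black finger tab, 65 mm above the bench: 10 mm thick along x (the sliding direction, as the tray's x), 44 mm wide in y, 28 mm high, standing on a 10 mm wide aluminium bar whose top is 51 mm above the bench, over the tray's rims (45 mm).
- spacer: Loose brass hex spacer, 24 mm across flats, 50 mm long along its x axis, lying on the tray floor at its +x end; origin at its centre (16 mm above the bench). It stays in the tray.
- driver: Bystander: screwdriver with a dark green handle, lying beyond the V-blocks, about 200 mm long. Leave it.
- tape: Bystander: roll of white tape lying flat, 80 mm across, 24 mm high; origin at the centre of its underside. Leave it.
- bolt: Bystander: black cap screw 40 mm long, 13 mm head, lying near the V-blocks on the robot's side. Leave it.
- switch: Bystander: black key switch, 30 x 30 x 46 mm, standing beyond the V-blocks; origin at the centre of its underside. Leave it.

How it is judged:
On the way, in this order (a step that is already met when the one before it is completed fails the run):
1. the divider stands where the long shaft and the spacer both fit, and is let go (value of joint divider between 0.093 and 0.152 m and contact force between the fingers and divider below 0.1 N), for 0.2 s.
2. the shaft rests level in both V-blocks, its middle within 30 mm of the middle of the gap, and is let go (x of shaft_center in the frame of vblocks between -0.03 and 0.03 m and y of shaft_center in the frame of vblocks between -0.005 and 0.005 m and z of shaft_center in the frame of vblocks between 0.044 and 0.0545 m and angle between the x axis of shaft_center and the x axis of vblocks, either way round below 0.08 rad and contact force between the fingers and shaft below 0.1 N), for 0.2 s.
3. the shaft is lifted clear of the V-blocks, gripped within 30 mm of its middle (distance between the grasp point and shaft_center below 0.03 m and contact force between the fingers and shaft above 0.5 N and z of shaft_center in the frame of vblocks above 0.07 m), for 0.1 s.
At the end, for the whole second after the job is handed in: The divider stands between 0.093 and 0.152, the long shaft lies flat on the floor of the tray's long bay (axis within 4 mm of 12 mm above the tray's underside, level within 0.05 rad), at rest, and the spacer still lies flat in the other bay (value of joint divider between 0.093 and 0.152 m and z of shaft_center in the frame of tray between 0.008 and 0.016 m and y of shaft_center in the frame of tray between -0.049 and 0.049 m and x of shaft_center in the frame of tray between -0.16 and 0 m and angle between shaft_center's own x axis and vertical between 1.52 and 1.62 rad and linear speed of shaft below 0.02 m/s and velocity of joint divider between -0.005 and 0.005 m/s and z of spacer in the frame of tray between 0.012 and 0.021 m and x of spacer in the frame of tray between 0.04 and 0.16 m and y of spacer in the frame of tray between -0.049 and 0.049 m); the robot touches nothing.
It fails at once if another shaft in the rack is moved by more than 30 mm (distance of any of short_a_center, short_b_center from where it was at the start of the episode above 0.03 m).
It fails at once if the screwdriver, tape roll, bolt or switch is moved by more than 30 mm (distance of any of driver, tape, bolt, switch from where it was at the start of the episode above 0.03 m).
It fails at once if the shaft is dropped: it falls at over 0.5 m/s out of the fingers (contact force between the fingers and shaft below 0.05 N and linear speed of shaft above 0.5 m/s).
It fails at once if the divider is forced against the spacer with over 15 N (contact force between divider and spacer above 15 N).
It also fails if it takes over 58 s, if anything falls off the work surface, if the arm or the gripper's body presses on something with over 40 N, if the wrist force passes 120 N, or if a joint passes its speed limit or range.

### The arm

A 7-joint arm with a two-finger parallel gripper is mounted at the origin on the work surface. World frame = base frame: x ahead of the robot, y to its left, z up, the work surface at z = 0. Lengths are in m, angles in rad, forces in N, time in s.
With the tool pointing down it reaches from about 0.4 to 0.85 m from the base axis. Payload 10.4 kg.
Tool frame: the origin (TCP) lies at the very end of the fingers, on their centre line; the grasp point (between the pads) lies 19 mm behind it; x points along the fingers, y is the direction in which the jaws open and shut, and the axes are right-handed (so a half turn about x gives the same grasp; the last joint's range is limited). The gripper opens to 85 mm and grips with 20 to 120 N. Pads are 22 mm wide; open, the fingers measure 114 mm over their backs; the gripper's body (76 mm by 85 mm) begins 54 mm behind the grasp point. The pads swing forward as they close: fully open they stand 13 mm farther back than shut.
Start: joints at [-1.223, 0.332, -0.065, 1.46, 0.022, 1.35, -0.088], TCP at [0.226, 0.583, 0.231] pointing down, gripper open.
Joint ranges: [-2.6, 2.6], [-0.5, 2.12], [-1.47, 1.34], [0.16, 2.42], [-1.27, 4.41], [0.06, 2.06], [-2.6, 2.6]. Speed limits (rad/s): [2.22, 2.22, 2.79, 2.79, 3.14, 3.14, 3.14].

### API

Orientations are given as a unit quaternion [x, y, z, w].
In Python, from workcell import monitor, camera, ticket, regions_of gives the robot as it stands.
- The arm moves only by the tool step_arm, never from a script. Its argument "increments" is a list of rows, each a list of 5 numbers: the finger opening in m, from 0 to 0.0854, then the shift along the world's x, y, z in m, then the turn about the world's z in rad. A call has 1 to 12 rows; each row shifts and turns the commanded pose from where the row before left it; what a row does not reach is not made up. A row lasts 1/12 s, in which the tool goes at most 41.7 mm and 7.16 degrees, less where a joint would pass 70% of its speed; a pose out of reach is approached as far as the arm can. A call with a gripper value outside its range is refused whole. The fingers move at their own pace and stop on an object; "force" is the grip in N (left out, the last holds). Time passes only in rows, so rows that do not move let the fingers close. It gives the time, the measured TCP pose, the force and the opening at its end, in the units of the state.
- monitor.get_obs(): the state, without advancing time (a new reading comes with each control period).
- camera(name): name is "scene" or "top" or "wrist"; returns a dict with "color" (384x512x3 uint8, red, green, blue), "range_z" (384x512 float32, m along the optical axis (not along the pixel's ray), 0 where there is no reading), "fx", "fy", "cx", "cy" (pixels), "cam_to_world" (4x4, takes a point from camera to world coordinates). Camera axes: x right, y up, looking along -z (the intrinsics and any distortion apply to the point x, -y, -z); pixel columns grow to the right and rows downward; lengths in m; the calibration is good to about 2 mm. A picture is of the moment at which its call begins.
- ticket.hand_in(): hands the job in, once; it reports no verdict.
Trained networks look in a picture, given as the dict that the camera call returned (one of the last four; its "shot" number tells which), for a name from the list of things; names that differ only in an ending like _2 or _b are one class to them, and where a whole thing is asked for, a point or a joint stands for the part that bears it (a point fixed in the world has none). Each returns a list of dicts, best first, with "p" (0 to 1); they miss things now and then, are a little off and sometimes report something else, mostly with a low value. They report only what shows in the picture. A call takes as long as a camera call.
- regions_of(picture, query): "region" (384x512 bool, what is visible of it) and "centre" ([row, column] in pixels, amid what is visible of it).
The state is a dict: "clock": time; "joint_pos": joint angles; "joint_velocities": joint speeds; "tau": joint torques, N m; "position": TCP position; "ee_rot": TCP orientation; "ft_force": force on the tool from outside, world axes, zero at the start; "torque": the same for the moment, N m; "grip_width": opening from 0.0 (shut) to 1.0 (fully open).
Only numpy, scipy, OpenCV 4.12 (cv2) and the standard library are available. Lean on these libraries where they do the work, as an engineer would, in place of code of your own. Each camera call takes 0.05 s, during which the arm holds its last target. There are 200 camera calls.

## Working session

There is one attempt and no reset: what is moved stays moved. The work goes in short steps, Python scripts to look and compute and a tool call to move; the robot and the scene stay as the last step left them, time stands still between calls to the robot, and variables do not carry over. Pictures are saved under pics/ and viewed, about 8 in all and at most 12, crops included, and the job is handed in when it is done.

Besides the shell and the picture viewer there is one more tool, called after "Call:" as name(argument=value, ...), one argument or row to a line, values as JSON. step_arm: Moves the arm, as the interface text tells. Its arguments: {"type":"object","properties":{"increments":{"type":"array"},"force":{"type":"number"}},"required":["increments"]}

```bash
mkdir -p pics; ls; cat > h.py <<'E'
import numpy as np, cv2
from workcell import monitor, camera, ticket, regions_of
def pts(p, mask=None):
    z=p["range_z"]; m=(z>0) if mask is None else (mask&(z>0))
    r,c=np.nonzero(m); d=z[r,c]
    P=np.stack([(c-p["cx"])/p["fx"]*d, -(r-p["cy"])/p["fy"]*d, -d, np.ones_like(d)])
    return (np.array(p["cam_to_world"])@P)[:3].T, r, c
def save(p,n): cv2.imwrite(f"pics/{n}.png", p["color"][:,:,::-1])
E
python3 - <<'E'
from h import *
o=monitor.get_obs(); print({k:np.round(v,3) for k,v in o.items()})
ims=[]
for n in ["scene","top"]:
    p=camera(n); save(p,n+"0"); ims.append(p["color"])
    print(n,{k:p[k] for k in p if k not in("color","range_z")})
    for q in ["shaft_center","rack","short_a_center","vblocks","tray","divider","divider_tab","spacer","driver","tape","bolt","switch"]:
        R=regions_of(p,q)
        for r in R[:3]:
            P,_,_=pts(p,r["region"])
            if len(P): print(q,round(r["p"],2),np.round(r["centre"]),len(P),"med",np.round(np.median(P,0),3),"lo",np.round(np.percentile(P,2,0),3),"hi",np.round(np.percentile(P,98,0),3))
E
```

```text
pics
{'clock': np.float64(0.0), 'joint_pos': array([-1.223,  0.333, -0.065,  1.461,  0.022,  1.35 , -0.088]), 'joint_velocities': array([-0.001,  0.001,  0.001,  0.001, -0.001, -0.001,  0.   ]), 'tau': array([-1.0000e-03, -6.2545e+01,  4.9000e-02, -3.9160e+01,  1.6000e-02,
        1.0000e-02, -0.0000e+00]), 'position': array([0.226, 0.582, 0.231]), 'ee_rot': array([ 0.13 ,  0.695, -0.131,  0.695]), 'ft_force': array([-0.049,  0.125,  0.127]), 'torque': array([ 0.019,  0.03 , -0.037]), 'grip_width': np.float64(1.0)}
scene {'fx': 391.3951369796901, 'fy': 391.3951369796901, 'cx': 262.0181048247813, 'cy': 195.12656392646056, 'cam_to_world': array([[ 0.59123498, -0.65700493,  0.46774537,  0.90931672],
       [ 0.80648068,  0.47768549, -0.34843289, -0.27327305],
       [ 0.00548695,  0.58323331,  0.81228615,  0.72763599],
       [ 0.        ,  0.        ,  0.        ,  1.        ]]), 'shot': 1}
shaft_center 0.79 [151. 351.] 239 med [0.593 0.187 0.144] lo [0.569 0.183 0.118] hi [0.617 0.195 0.173]
short_a_center 0.44 [152. 375.] 86 med [0.614 0.232 0.121] lo [0.604 0.228 0.111] hi [0.623 0.
[... 2601 characters left out ...]
4 [226. 379.] 325 med [ 0.502 -0.276  0.051] lo [ 0.487 -0.335  0.008] hi [ 0.514 -0.22   0.08 ]
driver 0.69 [122. 300.] 496 med [ 0.763 -0.098  0.021] lo [ 0.745 -0.152 -0.   ] hi [0.791 0.031 0.027]
tape 0.74 [258. 194.] 479 med [0.41  0.133 0.022] lo [ 0.375  0.092 -0.002] hi [0.448 0.168 0.026]
tape 0.67 [266. 291.] 48 med [ 0.406 -0.08   0.009] lo [ 0.394 -0.089  0.007] hi [ 0.427 -0.07   0.014]
bolt 0.71 [176. 194.] 56 med [0.61  0.144 0.113] lo [0.601 0.136 0.103] hi [0.621 0.151 0.12 ]
bolt 0.52 [260. 290.] 34 med [ 0.417 -0.075  0.009] lo [ 0.401 -0.083 -0.   ] hi [ 0.427 -0.068  0.013]
switch 0.73 [131. 230.] 175 med [0.731 0.073 0.042] lo [0.723 0.061 0.003] hi [0.749 0.087 0.048]
```

```bash
cat > m.py <<'E'
from h import *
from scipy.spatial.transform import Rotation as Rn
print(np.round(Rn.from_quat(monitor.get_obs()["ee_rot"]).as_matrix(),3))
for n in ["scene","top"]:
    p=camera(n); cam=np.array(p["cam_to_world"])[:3,3]
    A,_,_=pts(p)
    def box(name,lo,hi):
        s=A[np.all((A>lo)&(A<hi),1)][:,:2]
        if len(s)<5: return print(n,name,len(s))
        (c,wh,a)=cv2.minAreaRect((s*1000).astype(np.float32)); print(n,name,len(s),"c",np.round(c,1),"wh",np.round(wh,1),"ang",round(a,1))
    box("trayrim",[.36,-.37,.041],[.75,-.2,.0475])
    box("tray all",[.36,-.37,.025],[.75,-.2,.0475])
    box("tab",[.4,-.32,.074],[.7,-.24,.085])
    box("bar",[.4,-.37,.0485],[.7,-.2,.0545])
    box("plate",[.48,-.08,.005],[.67,.05,.012])
    box("vtop",[.48,-.08,.049],[.67,.05,.056])
    box("spacer",[.63,-.32,.022],[.74,-.25,.035])
    for k in ["shaft_center"]:
        R=regions_of(p,k); P,_,_=pts(p,R[0]["region"])
        P=P[P[:,2]>.122]; 
        for _ in range(3):
            m=P.mean(0);U,S,V=np.linalg.svd(P-m);d=V[0]*np.sign(V[0][0])
            e=np.linalg.norm(np.cross(P-m,d),axis=1); P=P[e<.012]
        t=(P-m)@d; v=(cam-m); v-=v@d*d; v/=np.linalg.norm(v)
        print(n,k,len(P),"mid",m.round(4),"dir",d.round(3),"rms",e.std().round(4),"axis~",(m-v*.0065).round(4),"top end",(m-v*.0065+t.min()*d).round(4))
E
python3 m.py; python3 - <<'E'
import cv2,numpy as np
a=cv2.imread('pics/scene0.png');b=cv2.imread('pics/top0.png')
cv2.imwrite('pics/both0.png',cv2.resize(np.vstack([a[80:384],b[60:300]]),None,fx=1.1,fy=1.1))
E
```

```text
[[ 0.     0.362  0.932]
 [ 0.     0.932 -0.362]
 [-1.     0.     0.   ]]
scene trayrim 1139 c [ 551.3 -283.3] wh [116.8 329.5] ang 82.3
scene tray all 2757 c [ 552.9 -283.3] wh [117.3 333.2] ang 82.7
scene tab 146 c [ 506.2 -277.4] wh [43.4 12.3] ang 80.9
scene bar 276 c [ 504.9 -277.5] wh [117.8  30.2] ang 83.7
scene plate 829 c [572.7 -14.1] wh [ 64.9 124.8] ang 85.9
scene vtop 251 c [572.3 -13.8] wh [51.3 93.9] ang 85.8
scene spacer 528 c [ 686.  -281.6] wh [69.6 68.3] ang 84.0
scene shaft_center 254 mid [0.5897 0.1882 0.1473] dir [ 0.65  -0.023 -0.76 ] rms 0.0021 axis~ [0.5858 0.1921 0.1439] top end [0.5637 0.1929 0.1696]
top trayrim 740 c [ 549.3 -283.6] wh [119.1 328.5] ang 83.1
top tray all 1574 c [ 547.6 -283.4] wh [119.1 332. ] ang 83.1
top tab 90 c [ 503.1 -277.1] wh [42.5 10.2] ang 82.7
top bar 148 c [ 586.7 -288.8] wh [118.1 197.3] ang 82.4
top plate 765 c [571.    1.9] wh [ 95.8 123.8] ang 86.2
top vtop 177 c [570.7 -13.6] wh [49.7 91.8] ang 85.6
top spacer 209 c [ 679.9 -285.3] wh [59.5 61.9] ang 84.7
top shaft_center 154 mid [0.5826 0.1899 0.152 ] dir [ 0.685 -0.067 -0.725] rms 0.0021 axis~ [0.5785 0.193  0.1479] top end [0.5586 0.1949 0.169 ]
```

View pics/both0.png

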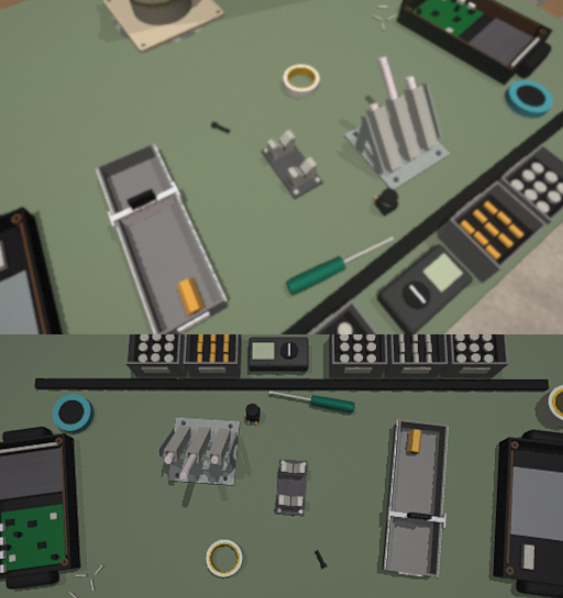

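Call:
step_arm(
  increments=[
    [0,0.018,-0.034,0,0.021],
    [0,0.018,-0.034,0,0.021],
    [0,0.018,-0.034,0,0.021],
    [0,0.018,-0.034,0,0.021],
    [0,0.018,-0.034,0,0.021],
    [0,0.018,-0.034,0,0.021],
    [0,0.018,-0.034,0,0.021],
    [0,0.018,-0.034,0,0.021],
    [0,0.018,-0.034,0,0.021],
    [0,0.018,-0.034,0,0.021],
    [0,0.018,-0.034,0,0.021],
    [0,0.018,-0.034,0,0.021],
  ],
  force=30,
)

```text
clock: 2.5
position: [0.443, 0.1727, 0.2317]
ee_rot: [0.042, 0.706, -0.041, 0.706]
ft_force: [2.1, 0.2, -0.4]
grip_width: 0.001
```

Call:
step_arm(
  increments=[
    [0,0.0,-0.037,0,0],
    [0,0.0,-0.037,0,0],
    [0,0.0,-0.037,0,0],
    [0,0.0,-0.037,0,0],
    [0,0.001,-0.037,0,0],
    [0,0.001,-0.037,0,0],
    [0,0.002,-0.037,0,0],
    [0,0.002,-0.037,0,0],
    [0,0.002,-0.037,-0.01,0],
    [0,0.002,-0.037,-0.015,0],
    [0,0.002,-0.037,-0.02,0],
    [0,0.002,-0.037,-0.025,0],
  ],
)

```text
clock: 3.5
position: [0.4568, -0.2689, 0.1638]
ee_rot: [0.042, 0.705, -0.042, 0.707]
ft_force: [1.1, 1.2, 0.2]
grip_width: 0.002
```

Call:
step_arm(
  increments=[
    [0,0,0,-0.03,0],
    [0,0,0,-0.03,0],
    [0,0,0,-0.03,0],
    [0,0,0,-0.01,0],
    [0,0,0,0,0],
  ],
)

```text
clock: 3.92
position: [0.4548, -0.2659, 0.0613]
ee_rot: [0.042, 0.707, -0.042, 0.704]
ft_force: [-0.7, 0.0, 0.1]
grip_width: -0.002
```

Call:
step_arm(
  increments=[
    [0,0.0155,-0.002,0,0],
    [0,0.0155,-0.002,0,0],
    [0,0.0155,-0.002,0,0],
    [0,0.0155,-0.002,0,0],
    [0,0.0155,-0.002,0,0],
    [0,0.0155,-0.002,0,0],
    [0,0.0155,-0.002,0,0],
    [0,0.0155,-0.002,0,0],
    [0,0.01,-0.001,0,0],
    [0,0.008,-0.001,0,0],
    [0,0.005,-0.001,0,0],
    [0,0.002,0,0,0],
  ],
)

```text
clock: 4.92
position: [0.6063, -0.2857, 0.0645]
ee_rot: [0.042, 0.705, -0.042, 0.706]
ft_force: [-2.1, 0.6, 0.1]
grip_width: 0.001
```

Call:
step_arm(
  increments=[
    [0,0,0,0,0],
    [0,-0.015,0.002,0,0],
    [0,-0.025,0.004,0,0],
    [0,0,0,0.035,0],
    [0.06,0,0.01,0.04,0],
    [0.06,0,0.03,0.04,0],
  ],
)

```text
clock: 5.42
position: [0.5634, -0.2482, 0.174]
ee_rot: [0.043, 0.705, -0.045, 0.706]
ft_force: [0.8, -0.1, 1.3]
grip_width: 0.275
```

```bash
python3 m.py | grep -v -e plate -e vtop -e spacer -e tray
```

```text
[[ 0.001  0.125  0.992]
 [-0.002  0.992 -0.125]
 [-1.    -0.002  0.001]]
scene tab 178 c [ 623.7 -291.5] wh [44. 11.] ang 84.0
scene bar 335 c [ 614.5 -290.7] wh [118.4  47.1] ang 83.2
scene shaft_center 250 mid [0.5883 0.1883 0.1489] dir [ 0.661 -0.05  -0.749] rms 0.0021 axis~ [0.5845 0.1923 0.1453] top end [0.5634 0.1938 0.1692]
top tab 0
top bar 2
top shaft_center 154 mid [0.5812 0.1901 0.1533] dir [ 0.692 -0.074 -0.718] rms 0.0022 axis~ [0.5772 0.1931 0.1492] top end [0.5587 0.1951 0.1685]
```

Call:
step_arm(
  increments=[
    [0.06,0,0.037,0.035,0.02],
    [0.06,0,0.037,0.025,0.024],
    [0.06,0.001,0.037,0,0],
    [0.06,0.001,0.037,0,0],
    [0.06,0.001,0.037,0,0],
    [0.06,0.001,0.037,0,0],
    [0.06,0.001,0.037,0,0],
    [0.06,0.001,0.037,0,0],
    [0.06,0.001,0.037,0,0],
    [0.06,0.001,0.037,0,0],
    [0.06,0.002,0.037,0,0],
    [0.06,0.001,0.03,0,0],
  ],
)

```text
clock: 6.62
position: [0.5756, 0.1853, 0.2219]
ee_rot: [0.026, 0.707, -0.026, 0.706]
ft_force: [0.9, -0.1, 0.1]
grip_width: 0.7
```

Call:
step_arm(
  increments=[
    [0.06,0,0,0,0],
    [0.06,0,0,0,0],
  ],
)

```text
clock: 6.78
position: [0.5756, 0.1843, 0.2216]
ee_rot: [0.025, 0.707, -0.026, 0.706]
ft_force: [-0.4, -1.5, -0.2]
grip_width: 0.705
```

```bash
cat > w.py <<'E'
from h import *
import sys
p=camera("wrist"); save(p,sys.argv[1]); o=monitor.get_obs()
print(o["clock"],o["position"],o["ee_rot"],o["grip_width"])
cam=np.array(p["cam_to_world"])[:3,3]; print("cam",cam)
for r in regions_of(p,"shaft_center")[:2]:
    P,_,_=pts(p,r["region"])
    print(r["p"],np.round(r["centre"]),len(P))
    if len(P)<20: continue
    for _ in range(4):
        m=np.median(P,0) if _==0 else P.mean(0);U,S,V=np.linalg.svd(P-m,full_matrices=False);d=V[0]*np.sign(V[0][0])
        e=np.linalg.norm(np.cross(P-m,d),axis=1); P=P[e<.012]
    t=(P-m)@d; v=(cam-m); v-=v@d*d; v/=np.linalg.norm(v)
    a=m-v*.0065
    print("dir",d.round(3),"yaw",np.degrees(np.arctan2(d[1],d[0])).round(1),"pitch",np.degrees(np.arcsin(d[2])).round(1),"ends",(a+t.min()*d).round(4),(a+t.max()*d).round(4))
E
python3 w.py w1
```

```text
6.8333 [0.57602635 0.18224544 0.22212468] [ 0.02589657  0.70718357 -0.02719382  0.70603205] 0.7035390837838462
cam [0.51112044 0.1879126  0.36396618]
0.92 [205. 270.] 1168
dir [ 0.684 -0.045 -0.728] yaw -3.7 pitch -46.7 ends [0.5594 0.1928 0.1681] [0.6316 0.1881 0.0913]
0.35 [307.  15.] 103
dir [0.361 0.93  0.071] yaw 68.8 pitch 4.1 ends [ 0.7493 -0.1543  0.0128] [ 0.7774 -0.0819  0.0183]
```

View pics/w1.png

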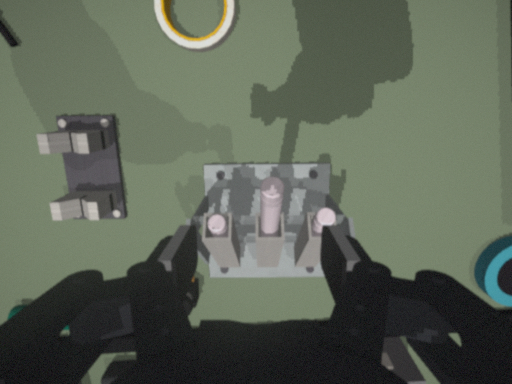

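Call:
step_arm(
  increments=[
    [0.06,0,0.008,-0.02,0],
    [0.06,0,0,-0.03,0],
    [0.06,0,0,-0.026,0],
    [0.06,0,0,-0.012,0],
    [0.06,0,0,0,0],
  ],
)

```text
clock: 7.3
position: [0.5749, 0.189, 0.1327]
ee_rot: [0.026, 0.708, -0.028, 0.705]
ft_force: [-0.4, -0.7, 0.5]
grip_width: 0.701
```

```bash
python3 w.py w2
```

```text
7.35 [0.5760031  0.18957074 0.1349135 ] [ 0.02667716  0.70719253 -0.02764077  0.70597666] 0.7040932474642991
cam [0.51073949 0.19306789 0.27514308]
0.63 [263. 268.] 2244
dir [ 0.687 -0.051 -0.725] yaw -4.3 pitch -46.5 ends [0.558  0.1935 0.168 ] [0.6826 0.1842 0.0365]
```

View pics/w2.png

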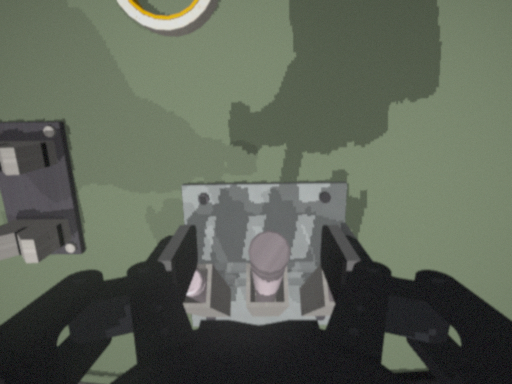

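Call:
step_arm(
  increments=[
    [0.06,0,0.002,0,0],
    [0,0,0,0,0],
    [0,0,0,0,0],
    [0,0,0,0,0],
    [0,0,0,0,0],
    [0,0,0,0,0],
    [0,0,0,0,0],
    [0,0,0,0,0],
  ],
  force=60,
)

```text
clock: 8.07
position: [0.5765, 0.1935, 0.1362]
ee_rot: [0.027, 0.706, -0.026, 0.707]
ft_force: [-2.1, 0.1, 5.5]
grip_width: 0.173
```

Call:
step_arm(
  increments=[
    [0,-0.0045,0.0003,0.0054,0],
    [0,-0.009,0.0006,0.0107,0],
    [0,-0.009,0.0006,0.0107,0],
    [0,-0.009,0.0006,0.0107,0],
  ],
)

```text
clock: 8.4
position: [0.5446, 0.1949, 0.1736]
ee_rot: [0.027, 0.706, -0.027, 0.707]
ft_force: [2.1, 0.3, -0.8]
grip_width: 0.169
```

Call:
step_arm(
  increments=[
    [0,-0.009,0.0006,0.0107,0],
    [0,-0.009,0.0006,0.0107,0],
    [0,-0.009,0.0006,0.0107,0],
    [0,-0.009,0.0006,0.0107,0],
    [0,-0.009,0.0006,0.0107,0],
    [0,-0.009,0.0006,0.0107,0],
    [0,-0.009,0.0006,0.0107,0],
    [0,-0.009,0.0006,0.0107,0],
  ],
)

```text
clock: 9.07
position: [0.4718, 0.1998, 0.259]
ee_rot: [0.026, 0.707, -0.027, 0.706]
ft_force: [1.0, 0.5, -1.2]
grip_width: 0.172
```

```bash
python3 w.py w3; python3 - <<'E'
from h import *
p=camera("scene"); save(p,"s3")
E
```

```text
9.1167 [0.47139586 0.20050179 0.2611183 ] [ 0.02689776  0.70639741 -0.02572368  0.70683626] 0.16617848690324072
cam [0.40713465 0.20343713 0.40120399]
```

View pics/s3.png

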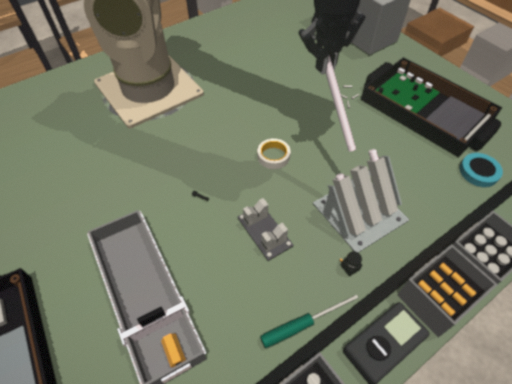

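```bash
cat > s.py <<'E'
from h import *
import sys
for n in sys.argv[2:]:
    p=camera(n); save(p,n+sys.argv[1]); cam=np.array(p["cam_to_world"])[:3,3]
    o=monitor.get_obs(); g=o["position"]
    for r in regions_of(p,"shaft_center")[:2]:
        P,_,_=pts(p,r["region"]&(cv2.erode(r["region"].astype(np.uint8),np.ones((3,3)))>0))
        print(n,round(r["p"],2),np.round(r["centre"]),len(P),g.round(4),o["ee_rot"].round(3))
        if len(P)<20: continue
        for _ in range(4):
            m=np.median(P,0) if _==0 else P.mean(0);U,S,V=np.linalg.svd(P-m,full_matrices=False);d=V[0]*np.sign(V[0][0])
            e=np.linalg.norm(np.cross(P-m,d),axis=1); P=P[e<.012]
        t=(P-m)@d; v=(cam-m); v-=v@d*d; v/=np.linalg.norm(v); a=m-v*.007
        print(" yaw",np.degrees(np.arctan2(d[1],d[0])).round(1),"pitch",np.degrees(np.arcsin(d[2])).round(1),"ends",(a+t.min()*d).round(4),(a+t.max()*d).round(4))
E
python3 s.py 4 scene top
```

```text
scene 0.79 [104. 336.] 501 [0.4727 0.2001 0.2584] [ 0.026  0.707 -0.026  0.707]
 yaw -4.3 pitch -50.3 ends [0.4745 0.2    0.2762] [0.586  0.1917 0.1418]
top 0.63 [201. 161.] 202 [0.4728 0.1998 0.2578] [ 0.026  0.707 -0.027  0.706]
 yaw -4.2 pitch -50.3 ends [0.4919 0.1977 0.2515] [0.5817 0.1911 0.1432]
top 0.3 [175. 381.] 289 [0.4728 0.1998 0.2578] [ 0.026  0.707 -0.027  0.706]
 yaw 83.4 pitch -0.4 ends [ 0.6142 -0.3454  0.0448] [ 0.6272 -0.2331  0.0439]
```

Call:
step_arm(
  increments=[
    [0,0,0,0.02,0],
    [0,0,-0.005,0.02,0],
    [0,0,-0.02,0,0],
    [0,0.002,-0.027,0,0],
    [0,0.003,-0.027,0,0],
    [0,0.003,-0.027,0,0],
    [0,0.003,-0.027,-0.01,0],
    [0,0.003,-0.027,-0.02,0],
    [0,0.003,-0.025,-0.02,0],
    [0,0.003,-0.015,-0.02,0],
    [0,0.001,-0.007,-0.02,0],
    [0,0,-0.001,0,0],
  ],
)

```text
clock: 10.42
position: [0.4919, -0.0102, 0.205]
ee_rot: [0.027, 0.709, -0.028, 0.705]
ft_force: [-0.6, -0.5, -1.5]
grip_width: 0.17
```

```bash
python3 s.py 5 scene top
```

```text
scene 0.69 [180. 254.] 576 [ 0.4927 -0.0091  0.207 ] [ 0.027  0.708 -0.028  0.705]
 yaw -5.4 pitch -50.7 ends [ 0.4838 -0.009   0.2345] [ 0.6045 -0.0204  0.0866]
scene 0.31 [265. 354.] 297 [ 0.4927 -0.0091  0.207 ] [ 0.027  0.708 -0.028  0.705]
 yaw -65.8 pitch -71.8 ends [0.7398 0.0778 0.0482] [0.7456 0.0649 0.0055]
```

Call:
step_arm(
  increments=[
    [0,0,0.003,-0.01,0],
    [0,0,0,-0.01,0],
    [0,0,0,-0.008,0],
    [0,0,0,-0.003,0],
    [0,0,0,-0.003,0],
    [0,0,0,-0.002,0],
    [0,0,0,-0.002,0],
    [0,0,0,0,0],
  ],
)

```text
clock: 11.28
position: [0.4938, -0.0049, 0.1704]
ee_rot: [0.026, 0.707, -0.026, 0.707]
ft_force: [-0.7, 0.2, -1.9]
grip_width: 0.169
```

Call:
step_arm(
  increments=[
    [0,0,0,-0.002,0],
    [0,0,0,-0.002,0],
    [0,0,0,-0.002,0],
    [0,0,0,0,0],
  ],
  force=20,
)

```text
clock: 11.62
position: [0.4942, -0.0055, 0.1647]
ee_rot: [0.027, 0.706, -0.027, 0.707]
ft_force: [2.4, -3.1, 0.5]
grip_width: 0.168
```

Call:
step_arm(
  increments=[
    [0,0,0,-0.003,0],
    [0,0,0,-0.003,0],
    [0,0,0,-0.003,0],
    [0,0,0,-0.003,0],
    [0,0,0,-0.003,0],
  ],
)

```text
clock: 12.03
position: [0.4939, -0.0049, 0.1501]
ee_rot: [0.027, 0.706, -0.026, 0.707]
ft_force: [1.3, -1.6, 1.6]
grip_width: 0.169
```

```bash
python3 s.py 6 scene
```

```text
scene 0.97 [196. 259.] 457 [ 0.4942 -0.0049  0.1494] [ 0.027  0.706 -0.026  0.707]
 yaw -5.5 pitch -43.7 ends [ 0.4868 -0.004   0.1757] [ 0.6203 -0.0169  0.0477]
```

View pics/scene6.png

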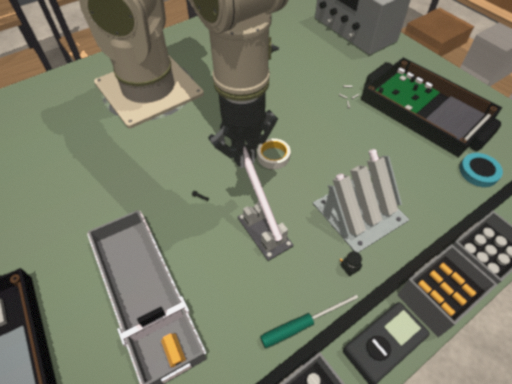

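Call:
step_arm(
  increments=[
    [0,0,0,-0.006,0],
    [0,0,0,-0.006,0],
    [0,0,0,-0.006,0],
    [0,0,0,-0.006,0],
    [0,0,0,-0.006,0],
    [0,0,0,-0.006,0],
    [0,0,0,-0.006,0],
    [0,0,0,-0.006,0],
    [0,0,0,-0.006,0],
    [0,0,0,-0.006,0],
  ],
)

```text
clock: 12.97
position: [0.4936, -0.0049, 0.089]
ee_rot: [0.027, 0.707, -0.026, 0.706]
ft_force: [-0.6, -2.7, 2.0]
grip_width: 0.166
```

Call:
step_arm(
  increments=[
    [0,0,0,-0.006,0],
    [0,0,0,-0.006,0],
    [0,0,0,-0.006,0],
    [0,0,0,-0.006,0],
    [0,0,0,-0.006,0],
    [0,0,0,-0.006,0],
    [0,0,0,-0.006,0],
    [0,0,0,-0.003,0],
    [0,0,0,0,0],
  ],
)

```text
clock: 13.72
position: [0.4934, -0.005, 0.0439]
ee_rot: [0.026, 0.707, -0.027, 0.706]
ft_force: [-2.1, -0.5, 2.3]
grip_width: 0.171
```

```bash
python3 s.py 7 scene top
```

```text
scene 0.88 [226. 267.] 458 [ 0.4935 -0.0049  0.0443] [ 0.026  0.707 -0.027  0.706]
 yaw -5.4 pitch -6.9 ends [ 0.4974 -0.0056  0.0632] [ 0.6721 -0.022   0.0421]
top 0.42 [168. 266.] 98 [ 0.4937 -0.0049  0.0447] [ 0.026  0.707 -0.026  0.706]
 yaw -5.4 pitch -7.0 ends [ 0.6107 -0.0164  0.0495] [ 0.6666 -0.0217  0.0425]
top 0.31 [176. 382.] 351 [ 0.4937 -0.0049  0.0447] [ 0.026  0.707 -0.026  0.706]
 yaw 82.9 pitch 0.3 ends [ 0.6136 -0.3482  0.0434] [ 0.628  -0.2322  0.044 ]
```

Call:
step_arm(
  increments=[
    [0,0,0,-0.004,0],
    [0,0,0,-0.004,0],
    [0,0,0,-0.003,0],
    [0,0,0,-0.002,0],
    [0,0,0,-0.001,0],
    [0,0,0,0,0],
  ],
)

```text
clock: 14.42
position: [0.494, -0.0056, 0.0308]
ee_rot: [0.026, 0.707, -0.027, 0.707]
ft_force: [-3.6, -4.4, 10.5]
grip_width: 0.168
```

```bash
python3 s.py 8 scene; python3 -c "
from h import *
o=monitor.get_obs();print(o['ft_force'],o['torque'])"
```

```text
scene 0.81 [227. 269.] 413 [ 0.494  -0.0056  0.0308] [ 0.027  0.707 -0.027  0.707]
 yaw -5.1 pitch 0.1 ends [ 0.4969 -0.0062  0.0507] [ 0.6744 -0.0219  0.0511]
[-3.90156342 -4.45061331 10.02946641] [-0.82352177  0.591231   -0.17360556]
```

Call:
step_arm(
  increments=[
    [0,0,-0.001,0.001,0],
    [0.03,0,0,0,0],
    [0.04,0,0,0,0],
    [0.04,0,0,0,0],
    [0.04,0,0,0,0],
    [0.04,0,0,0.03,0],
    [0.04,0,0,0.03,0],
    [0.04,0,0,0.01,0],
    [0.04,0,0,0,0],
  ],
)

```text
clock: 15.27
position: [0.4955, -0.0055, 0.104]
ee_rot: [0.027, 0.705, -0.026, 0.708]
ft_force: [-0.4, 0.0, -0.5]
grip_width: 0.47
```

```bash
python3 s.py 9 scene; python3 w.py w9
```

```text
scene 0.61 [224. 266.] 399 [ 0.4945 -0.0053  0.1024] [ 0.027  0.706 -0.026  0.707]
 yaw -3.7 pitch -0.1 ends [ 0.4797 -0.0081  0.0494] [ 0.6747 -0.0206  0.0492]
15.4167 [ 0.49325691 -0.0055826   0.1007312 ] [ 0.0262918   0.70698461 -0.02622158  0.70625344] 0.4684030099770061
cam [ 0.42889933 -0.0019987   0.24347763]
0.95 [247. 254.] 3451
dir [ 0.998 -0.065  0.005] yaw -3.7 pitch 0.3 ends [ 0.4731 -0.0082  0.048 ] [ 0.5846 -0.0154  0.0485]
```

View pics/w9.png

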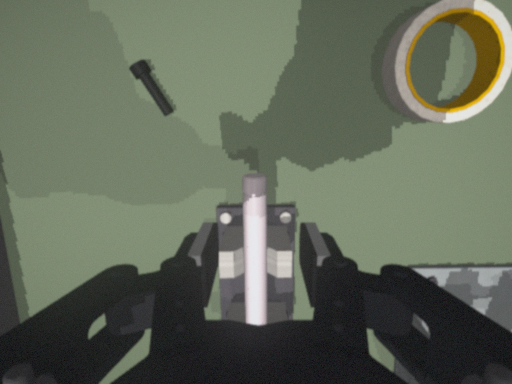

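Call:
step_arm(
  increments=[
    [0.045,0.025,-0.003,0,0],
    [0.045,0.03,-0.003,0,0],
    [0.045,0.025,-0.003,0,0],
    [0.045,0,0,-0.01,0],
    [0.045,0,0,-0.02,0],
    [0.045,0,0,-0.02,0],
    [0.045,0,0,-0.012,0],
    [0.045,0,0,0,0],
  ],
)

```text
clock: 16.13
position: [0.5713, -0.015, 0.0362]
ee_rot: [0.026, 0.709, -0.027, 0.705]
ft_force: [-0.9, 0.3, 0.1]
grip_width: 0.528
```

Call:
step_arm(
  increments=[
    [0.045,0,0,0,0],
    [0,0,0,0,0],
    [0,0,0,0,0],
    [0,0,0,0,0],
    [0,0,0,0,0],
    [0,0,0,0,0],
    [0,0,0,0,0],
  ],
  force=50,
)

```text
clock: 16.72
position: [0.5747, -0.0136, 0.0409]
ee_rot: [0.027, 0.706, -0.025, 0.707]
ft_force: [-0.7, 4.0, 6.9]
grip_width: 0.161
```

Call:
step_arm(
  increments=[
    [0,0,0,0.005,0],
    [0,0,0,0.01,0],
    [0,0,0,0.015,0],
    [0,0,0,0.02,0],
    [0,0,0,0.02,0],
    [0,0,0,0.01,0],
    [0,0,0,0,0],
    [0,0,0,0,0],
  ],
)

```text
clock: 17.38
position: [0.5739, -0.0149, 0.1198]
ee_rot: [0.027, 0.706, -0.026, 0.707]
ft_force: [0.9, -0.8, -0.5]
grip_width: 0.161
```

```bash
python3 s.py 10 scene top; python3 m.py | grep -e tray -e tab -e bar
```

```text
scene 0.67 [216. 276.] 309 [ 0.5734 -0.0148  0.119 ] [ 0.026  0.707 -0.026  0.706]
 yaw -3.9 pitch -0.3 ends [ 0.4799 -0.0089  0.1289] [ 0.6737 -0.0222  0.1277]
top 0.54 [159. 380.] 174 [ 0.5731 -0.0149  0.1185] [ 0.026  0.707 -0.027  0.706]
 yaw -6.6 pitch 1.6 ends [ 0.6491 -0.2855  0.0187] [ 0.6963 -0.291   0.02  ]
scene trayrim 1136 c [ 551.4 -282. ] wh [117.2 329.7] ang 82.7
scene tray all 2718 c [ 553.1 -282.3] wh [117.2 333.1] ang 82.7
scene tab 176 c [ 623.4 -291.5] wh [43.7 10.8] ang 81.8
scene bar 338 c [ 624.  -291.7] wh [118.3  30.2] ang 83.5
top trayrim 736 c [ 549.3 -283.4] wh [119.7 328.3] ang 83.4
top tray all 1594 c [ 547.6 -283.1] wh [119.9 331.7] ang 83.4
top tab 84 c [ 620.8 -290.4] wh [42.1 10. ] ang 84.1
top bar 156 c [ 607.2 -289.6] wh [118.5  56.5] ang 83.2m.py:22: RuntimeWarning: Mean of empty slice.
  m=P.mean(0);U,S,V=np.linalg.svd(P-m);d=V[0]*np.sign(V[0][0])
  ret = um.true_divide(
  ret = _var(a, axis=axis, dtype=dtype, out=out, ddof=ddof,
  arrmean = um.true_divide(arrmean, div, out=arrmean,
  ret = ret.dtype.type(ret / rcount)
Traceback (most recent call last):
  File "m.py", line 25, in <module>
    print(n,k,len(P),"mid",m.round(4),"dir",d.round(3),"rms",e.std().round(4),"axis~",(m-v*.0065).round(4),"top end",(m-v*.0065+t.min()*d).round(4))
                                                                                                                                ~~~~~^^
ValueError: zero-size array to reduction operation minimum which has no identity
```

Call:
step_arm(
  increments=[
    [0,-0.003,-0.012,0,0],
    [0,-0.007,-0.026,0,-0.01],
    [0,-0.008,-0.03,0,-0.01],
    [0,-0.008,-0.03,0,-0.01],
    [0,-0.008,-0.03,0,-0.01],
    [0,-0.008,-0.03,0,-0.01],
    [0,-0.008,-0.03,0,0],
    [0,-0.008,-0.03,0,0],
    [0,-0.007,-0.025,0,0],
    [0,-0.004,-0.014,0,0],
    [0,-0.001,-0.006,0,0],
    [0,0,0,0,0],
  ],
)

```text
clock: 18.78
position: [0.5027, -0.2799, 0.1197]
ee_rot: [0.045, 0.706, -0.045, 0.706]
ft_force: [-0.7, 0.6, -1.2]
grip_width: 0.162
```

```bash
python3 s.py 11 scene top
```

```text
scene 0.61 [264. 123.] 472 [ 0.5035 -0.2781  0.1195] [ 0.045  0.706 -0.044  0.706]
 yaw -6.0 pitch -0.5 ends [ 0.472  -0.2783  0.1284] [ 0.6025 -0.2921  0.1273]
top 0.66 [234. 388.] 376 [ 0.5043 -0.2765  0.1194] [ 0.044  0.706 -0.043  0.706]
 yaw -6.9 pitch -0.0 ends [ 0.4055 -0.2654  0.1272] [ 0.5981 -0.2886  0.127 ]
top 0.42 [202. 266.] 1163 [ 0.5043 -0.2765  0.1194] [ 0.044  0.706 -0.043  0.706]
 yaw -1.9 pitch -0.0 ends [ 0.5081 -0.0122  0.0006] [ 6.296e-01 -1.630e-02  5.000e-04]
```

View pics/scene11.png

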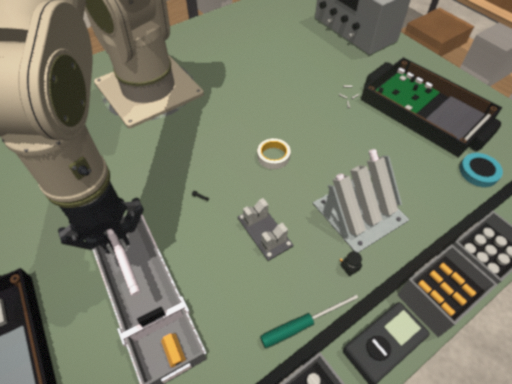

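Call:
step_arm(
  increments=[
    [0,0,0,-0.015,0],
    [0,0,0,-0.02,0],
    [0,0,0,-0.02,0],
    [0,0,0,-0.02,0],
    [0,0,0,-0.015,0],
    [0,0,0,-0.008,0],
    [0,0,0,-0.006,0],
    [0,0,0,-0.004,0],
    [0,0,0,-0.002,0],
    [0,0,0,0,0],
  ],
)

```text
clock: 19.82
position: [0.5041, -0.2778, 0.0099]
ee_rot: [0.044, 0.706, -0.044, 0.706]
ft_force: [1.2, -0.3, -1.0]
grip_width: 0.16
```

Call:
step_arm(
  increments=[
    [0,0,0,-0.001,0],
    [0,0,0,-0.001,0],
    [0,0,0,0,0],
  ],
)

```text
clock: 20.07
position: [0.504, -0.2779, 0.0079]
ee_rot: [0.044, 0.706, -0.044, 0.706]
ft_force: [-0.5, 0.1, -1.4]
grip_width: 0.165
```

Call:
step_arm(
  increments=[
    [0,0,0,-0.001,0],
    [0,0,0,-0.001,0],
    [0,0,0,0,0],
  ],
)

```text
clock: 20.32
position: [0.5037, -0.2778, 0.0055]
ee_rot: [0.044, 0.706, -0.044, 0.706]
ft_force: [-0.4, -1.0, -1.8]
grip_width: 0.164
```

Call:
step_arm(
  increments=[
    [0,0,0,-0.001,0],
    [0,0,0,0,0],
    [0,0,0,0,0],
  ],
)

```text
clock: 20.57
position: [0.5039, -0.2779, 0.0047]
ee_rot: [0.044, 0.706, -0.044, 0.706]
ft_force: [-0.2, -0.3, -1.1]
grip_width: 0.165
```

Call:
step_arm(
  increments=[
    [0.03,0,0,0,0],
    [0.04,0,0,0,0],
    [0.04,0,0,0,0],
    [0.04,0,0,0,0],
    [0.04,0,0,0.01,0],
    [0.04,0,0,0.025,0],
    [0.04,0,0,0.035,0],
    [0.04,0,0,0.04,0],
    [0.04,0,0,0.04,0],
    [0.04,0,0.01,0.04,0],
    [0.04,0,0.03,0.02,0],
    [0.04,0,0.04,0,0],
  ],
)

```text
clock: 21.57
position: [0.5048, -0.2015, 0.2202]
ee_rot: [0.046, 0.703, -0.047, 0.708]
ft_force: [0.9, 0.7, -0.1]
grip_width: 0.47
```

Call:
step_arm(
  increments=[
    [0.04,0,0.04,0,0],
    [0.04,0,0.04,0,0],
    [0.04,0,0.04,0,0],
    [0.04,0,0.02,0,0],
    [0.04,0,0,0,0],
  ],
)

```text
clock: 21.98
position: [0.5039, -0.0523, 0.2152]
ee_rot: [0.042, 0.706, -0.041, 0.706]
ft_force: [-0.1, 0.2, 0.2]
grip_width: 0.468
```

```bash
python3 s.py 12 scene top; python3 - <<'E'
from h import *
p=camera("scene")
for q in ["divider_tab","spacer"]:
    r=regions_of(p,q)[0];P,_,_=pts(p,r["region"]);print(q,r["p"],np.median(P,0).round(3))
a=cv2.imread('pics/scene12.png')[180:384,60:380];b=cv2.imread('pics/top12.png')[100:300,300:500]
cv2.imwrite('pics/f.png',cv2.resize(np.hstack([a[:200],b]),None,fx=1.5,fy=1.5))
E
```

```text
scene 0.85 [273. 131.] 463 [ 0.5038 -0.0554  0.2153] [ 0.043  0.706 -0.042  0.706]
 yaw -6.8 pitch 0.1 ends [ 0.4099 -0.267   0.0118] [ 0.5886 -0.2883  0.0123]
top 0.98 [230. 376.] 392 [ 0.5037 -0.0587  0.2152] [ 0.044  0.706 -0.044  0.706]
 yaw -6.8 pitch -0.0 ends [ 0.406  -0.2672  0.0114] [ 0.5976 -0.2901  0.0114]
divider_tab 0.56 [ 0.625 -0.294  0.05 ]
spacer 0.56 [ 0.68  -0.289  0.027]
```

View pics/f.png

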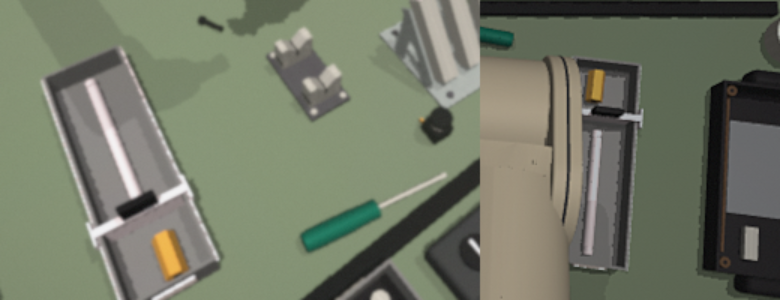

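The shaft lies flat in the long bay (crop about (92,85) to (137,195)). The divider and spacer stand apart, and the gripper is clear of everything.

```bash
python3 -c "
from workcell import ticket
print(ticket.hand_in())"
```

```text
the job is handed in; nothing more can be done
None
```

I slid the divider, set the long shaft in the V-blocks, took it again at its middle and laid it flat in the long bay. I handed the job in at about 22 s of the 58 s; no verdict is reported.

- **Divider:** I pushed it with the closed fingers by about 118 mm, to a value of about 0.12, inside 0.093 to 0.152. The spacer still lies flat in its own bay, apart from the divider.
- **V-blocks:** I drew the shaft out along its axis with no sign of slipping. I then levelled it by resting its lower end in the far V and lowering the hand. After I let go, its axis was at 49 mm, level, and its centre was within about 5 mm of the middle of the gap.
- **Regrip:** I took the shaft within a few mm of its middle. It stayed level when lifted to an axis height of 128 mm.
- **Final check:** Both cameras show the shaft's axis at about 12 mm, level within 0.1°. It lies along the tray, with more than 10 mm free at each end. The gripper is clear, and I saw no sign that anything else had moved, though I did not measure the other items again.

**Disagreements:** The networks sometimes gave false low-confidence hits, for example taking the spacer or the tray's rim for the shaft. I left those out. The two cameras differed by about 3 mm in x on the divider's tab, which is well within tolerance.

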